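# Slide the loose belt sprockets into the rows of their own size

### The arm

A 7-joint arm with a two-finger parallel gripper is mounted at the origin on the work surface. World frame = base frame: x ahead of the robot, y to its left, z up, the work surface at z = 0. Lengths are in m, angles in rad, forces in N, time in s.
With the tool pointing down it reaches from about 0.35 to 0.9 m from the base axis. Payload 19.9 kg.
Tool frame: the origin (TCP) lies between the finger pads; the fingertips stand 19 mm ahead of it and the grasp point (between the pads) is the TCP; z points along the fingers, y is the line along which they close (so a half turn about z gives the same grasp; the last joint's range is limited). The gripper opens to 94 mm and grips with 3 to 60 N. Pads are 16 mm wide; open, the fingers measure 119 mm over their backs; the gripper's body (75 mm by 177 mm) begins 78 mm behind the grasp point.
Start: joints at [-1.242, 0.417, -0.01, 1.614, 0.005, 1.111, -0.053], TCP at [0.226, 0.583, 0.187] pointing down, gripper open.
Joint ranges: [-2.81, 2.81], [-0.39, 2.02], [-1.27, 1.25], [0.06, 2.57], [-1.19, 4.33], [0.19, 2], [-2.82, 2.82]. Speed limits (rad/s): [1.89, 1.89, 2.39, 2.39, 3.01, 3.01, 3.01].

### API

Orientations are given as a 3x3 rotation matrix whose columns are the frame's x, y, z axes.
In Python, from rig import robot, viewer, get_state gives the robot as it stands (robot), with the cameras (viewer) and the readings as plain functions. Calls block until the motion is done:
- robot.move_ptp(position, orientation): joint-space move of the TCP to a pose.
- robot.move_linear(position, velocity=0.15, frame=None, threshold=None): straight line of the TCP; frame=None keeps the orientation; velocity is the mean speed in m/s. With threshold (N) it stops when the force on the tool has changed by that much, and returns True; else False.
- robot.goto_joints(angles): joint-space move.
- robot.gripper_to(opening): finger opening in m; the grip force is fixed at half the most; returns when the fingers have stopped.
- robot.pause(seconds).
- robot.ik(position, orientation): joint angles nearest the present ones, or None.
- get_state(): the state.
- viewer.grab_frame(name): name is "side" or "top" or "wrist"; returns the picture (384x512x3 uint8, red, green, blue); there is no depth.
- viewer.camera_info(name): a dict with "fx", "fy", "cx", "cy" (pixels), "dist" ([k1, k2, p1, p2, k3] as OpenCV has them; the pictures are not rectified), "rvec" (rotation vector, rad) and "tvec" (3), from world to camera coordinates, as OpenCV has them. Camera axes: x right, y down, z forward; pixel columns grow to the right and rows downward; lengths in m; the calibration is good to about 2 mm. A picture is of the moment at which its call begins: read the wrist's pose just before it. camera_info takes no time and is no camera call; for the wrist camera it gives the pose at the moment of the call.
A pose or a line that the arm cannot do raises robot.PlanningError and nothing moves.
- robot.sign_off(): hands the job in; it is judged then, once.
The state is a dict: "time": time; "qpos": joint angles; "joint_vel": joint speeds; "effort": joint torques, N m; "ee_pos": TCP position; "tool_rot": TCP orientation; "force": force on the tool from outside, world axes, zero at the start; "moment": the same for the moment, N m; "opening": finger opening in m; "grasp_force": force on a finger pad.
Only numpy, scipy, OpenCV 4.12 (cv2) and the standard library are available. Lean on these libraries where they do the work, as an engineer would, in place of code of your own. Each camera call takes 0.05 s, during which the arm holds its last target. There are 200 camera calls.

### The job

Four toothed belt sprockets of three sizes lie loose in front of the wooden rack, whose three rows each already hold one sprocket. Without picking them up, slide each loose sprocket along the table through the open front of the row that holds a sprocket of its own size, until the whole sprocket is inside the row (two go into the small ones' row). Leave them all lying flat, keep the rack's own sprockets wholly in their rows, and do not disturb the other things on the table.

Things in the scene. Friction and masses are not known exactly. Their poses are not given: they have to be found in the camera images.
- sprocket_a: small toothed belt sprocket, dark steel, flat: 40 mm outside diameter (fine teeth; in contact a smooth disc), 12 mm thick, solid, hub 18 mm across standing 6 mm above its middle; about 90 g. Origin: centre of its underside, z up. Loose on the open table between the robot and the rack, to be sorted.
- sprocket_b: small toothed belt sprocket, dark steel, flat: 40 mm outside diameter (fine teeth; in contact a smooth disc), 12 mm thick, solid, hub 18 mm across standing 6 mm above its middle; about 90 g. Origin: centre of its underside, z up. Loose on the open table between the robot and the rack, to be sorted.
- sprocket_c: medium toothed belt sprocket, dark steel, flat: 51 mm outside diameter (fine teeth; in contact a smooth disc), 12 mm thick, solid, hub 18 mm across standing 6 mm above its middle; about 140 g. Origin: centre of its underside, z up. Loose on the open table between the robot and the rack, to be sorted.
- sprocket_d: large toothed belt sprocket, dark steel, flat: 62 mm outside diameter (fine teeth; in contact a smooth disc), 12 mm thick, solid, hub 18 mm across standing 6 mm above its middle; about 200 g. Origin: centre of its underside, z up. Loose on the open table between the robot and the rack, to be sorted.
- sample_small: small toothed belt sprocket, dark steel, flat: 40 mm outside diameter (fine teeth; in contact a smooth disc), 12 mm thick, solid, hub 18 mm across standing 6 mm above its middle; about 90 g. Origin: centre of its underside, z up. Lies loose in one of the rack's rows, centre at its x = 107 mm, and shows which size that row is for. It may be nudged along its row.
- sample_medium: medium toothed belt sprocket, dark steel, flat: 51 mm outside diameter (fine teeth; in contact a smooth disc), 12 mm thick, solid, hub 18 mm across standing 6 mm above its middle; about 140 g. Origin: centre of its underside, z up. Lies loose in one of the rack's rows, centre at its x = 107 mm, and shows which size that row is for. It may be nudged along its row.
- sample_large: large toothed belt sprocket, dark steel, flat: 62 mm outside diameter (fine teeth; in contact a smooth disc), 12 mm thick, solid, hub 18 mm across standing 6 mm above its middle; about 200 g. Origin: centre of its underside, z up. Lies loose in one of the rack's rows, centre at its x = 107 mm, and shows which size that row is for. It may be nudged along its row.
- rack: wooden comb-like rack fixed to the table, no floor: four walls 140 mm long, 4 thick, 12 high make three equal rows, each 68 mm wide inside, 72 apart (centres), open in front and above; back bar 12 thick, 16 high, inner face at x = 140 mm. Origin: on the table, middle of the open front edge; x points into the rows (away from the robot), y left, z up.
- row_left (a point): point on the table in the middle of the open mouth of the left (+y) row; same axes as the rack
- row_mid (a point): point on the table in the middle of the open mouth of the middle row; same axes as the rack
- row_right (a point): point on the table in the middle of the open mouth of the right (-y) row; same axes as the rack
- headlamp: bystander: green plastic bicycle headlamp, 76 mm wide, 40 mm deep, 41 mm high; origin under its middle
- spoke_key: bystander: round steel spoke key, 32 mm across, 8 mm thick, flat on the table; origin under its middle
- tire_levers: bystander: three white plastic tire levers clipped side by side, 125 x 66 x 11 mm, lying flat; x along the levers, origin under their middle
- seat_clamp: bystander: chrome seat clamp, a ring 38 mm across, 14 mm high with a bolt lug at its +x side reaching 29 mm from the centre; origin under the ring's middle
- bolt_dish: bystander: glass dish with bolts, 92 mm across the rim, 34 mm high; origin under its middle
- oil_bottle: bystander: small white oil bottle, 34 mm across, 100 mm high, upright; origin under its middle
- hex_key: bystander: L-shaped steel hex key lying flat, 90 mm long leg along its x, 7 mm thick; origin under the middle of the long leg

How it is judged:
At the end, for the whole second after the job is handed in: All four loose sprockets lie flat on the table and at rest, each in the row that holds the rack's own sprocket of the same size, with no more than 3 mm of it sticking out past the open front; the rack's own three sprockets are still flat and wholly in their rows (same 3 mm) (((x of sprocket_a in the frame of rack between 0.017 and 0.14 m and y of sprocket_a in the frame of rack between 0.04 and 0.104 m and x of sample_small in the frame of rack between 0.017 and 0.14 m and y of sample_small in the frame of rack between 0.04 and 0.104 m) or (x of sprocket_a in the frame of rack between 0.017 and 0.14 m and y of sprocket_a in the frame of rack between -0.032 and 0.032 m and x of sample_small in the frame of rack between 0.017 and 0.14 m and y of sample_small in the frame of rack between -0.032 and 0.032 m) or (x of sprocket_a in the frame of rack between 0.017 and 0.14 m and y of sprocket_a in the frame of rack between -0.104 and -0.04 m and x of sample_small in the frame of rack between 0.017 and 0.14 m and y of sample_small in the frame of rack between -0.104 and -0.04 m)) and ((x of sprocket_b in the frame of rack between 0.017 and 0.14 m and y of sprocket_b in the frame of rack between 0.04 and 0.104 m and x of sample_small in the frame of rack between 0.017 and 0.14 m and y of sample_small in the frame of rack between 0.04 and 0.104 m) or (x of sprocket_b in the frame of rack between 0.017 and 0.14 m and y of sprocket_b in the frame of rack between -0.032 and 0.032 m and x of sample_small in the frame of rack between 0.017 and 0.14 m and y of sample_small in the frame of rack between -0.032 and 0.032 m) or (x of sprocket_b in the frame of rack between 0.017 and 0.14 m and y of sprocket_b in the frame of rack between -0.104 and -0.04 m and x of sample_small in the frame of rack between 0.017 and 0.14 m and y of sample_small in the frame of rack between -0.104 and -0.04 m)) and ((x of sprocket_c in the frame of rack between 0.0225 and 0.14 m and y of sprocket_c in the frame of rack between 0.04 and 0.104 m and x of sample_medium in the frame of rack between 0.0225 and 0.14 m and y of sample_medium in the frame of rack between 0.04 and 0.104 m) or (x of sprocket_c in the frame of rack between 0.0225 and 0.14 m and y of sprocket_c in the frame of rack between -0.032 and 0.032 m and x of sample_medium in the frame of rack between 0.0225 and 0.14 m and y of sample_medium in the frame of rack between -0.032 and 0.032 m) or (x of sprocket_c in the frame of rack between 0.0225 and 0.14 m and y of sprocket_c in the frame of rack between -0.104 and -0.04 m and x of sample_medium in the frame of rack between 0.0225 and 0.14 m and y of sample_medium in the frame of rack between -0.104 and -0.04 m)) and ((x of sprocket_d in the frame of rack between 0.028 and 0.14 m and y of sprocket_d in the frame of rack between 0.04 and 0.104 m and x of sample_large in the frame of rack between 0.028 and 0.14 m and y of sample_large in the frame of rack between 0.04 and 0.104 m) or (x of sprocket_d in the frame of rack between 0.028 and 0.14 m and y of sprocket_d in the frame of rack between -0.032 and 0.032 m and x of sample_large in the frame of rack between 0.028 and 0.14 m and y of sample_large in the frame of rack between -0.032 and 0.032 m) or (x of sprocket_d in the frame of rack between 0.028 and 0.14 m and y of sprocket_d in the frame of rack between -0.104 and -0.04 m and x of sample_large in the frame of rack between 0.028 and 0.14 m and y of sample_large in the frame of rack between -0.104 and -0.04 m)) and height (world z) of each of sprocket_a, sprocket_b, sprocket_c, sprocket_d, sample_small, sample_medium, sample_large below 0.004 m and angle between each of sprocket_a, sprocket_b, sprocket_c, sprocket_d, sample_small, sample_medium, sample_large's own z axis and vertical below 0.06 rad and linear speed of each of sprocket_a, sprocket_b, sprocket_c, sprocket_d, sample_small, sample_medium, sample_large below 0.01 m/s); the robot touches nothing.
It fails at once if a sprocket is lifted more than 12 mm off the table (height (world z) of any of sprocket_a, sprocket_b, sprocket_c, sprocket_d, sample_small, sample_medium, sample_large above 0.012 m).
It fails at once if a bystander is moved by more than 30 mm (distance of any of headlamp, spoke_key, tire_levers, seat_clamp, bolt_dish, oil_bottle, hex_key from where it was at the start of the episode above 0.03 m).
It fails at once if a sprocket that was already in the rack is taken out of its row (x of any of sample_small, sample_medium, sample_large in the frame of rack below 0.005 m).
It also fails if it takes over 72 s, if anything falls off the work surface, if the arm or the gripper's body presses on something with over 40 N, if the wrist force passes 120 N, or if a joint passes its speed limit or range.

## Working session

There is one attempt and no reset: what is moved stays moved. The work goes in short steps, each a Python script; the robot and the scene stay as the last script left them, time stands still between calls to the robot, and variables do not carry over. Pictures are saved under pics/ and viewed, at most 10 in all, crops included, and the job is handed in when it is done.

```bash
ls; mkdir -p pics; cat > h.py <<'E'
import numpy as np, cv2
from rig import robot, viewer, get_state
def p2w(ci,uv,z):
    K=np.array([[ci['fx'],0,ci['cx']],[0,ci['fy'],ci['cy']],[0,0,1]]);d=np.array(ci['dist'],float)
    R=cv2.Rodrigues(np.array(ci['rvec'],float))[0];t=np.array(ci['tvec'],float).ravel()
    n=cv2.undistortPoints(np.array(uv,float).reshape(-1,1,2),K,d).reshape(-1,2)
    c=-R.T@t; r=np.c_[n,np.ones(len(n))]@R
    return (c+r*((z-c[2])/r[:,2])[:,None])[:,:2]
def w2p(ci,X):
    K=np.array([[ci['fx'],0,ci['cx']],[0,ci['fy'],ci['cy']],[0,0,1]])
    return cv2.projectPoints(np.array(X,float).reshape(-1,1,3),np.array(ci['rvec'],float),np.array(ci['tvec'],float),K,np.array(ci['dist'],float))[0].reshape(-1,2)
def snap(cam,fn,s=1.56):
    im=viewer.grab_frame(cam); cv2.imwrite('pics/'+fn+'_raw.png',im[:,:,::-1])
    cv2.imwrite('pics/'+fn+'.png',cv2.resize(im[:,:,::-1],None,fx=s,fy=s,interpolation=cv2.INTER_CUBIC)); return im
E
python3 - <<'E'
from h import *
snap('top','top0',1.5625)
print(viewer.camera_info('top'));print(get_state()['time'])
E
```

```text
pics
rig.py
{'fx': 352.83884946633265, 'fy': 352.83884946633265, 'cx': 251.1407699987229, 'cy': 187.42394996893364, 'dist': array([0.00161093, 0.        , 0.        , 0.        , 0.        ]), 'rvec': array([ 2.02787092, -2.16207296,  0.26004222]), 'tvec': array([0.04511833, 0.53548836, 0.8571065 ])}
0.05
```

View pics/top0.png

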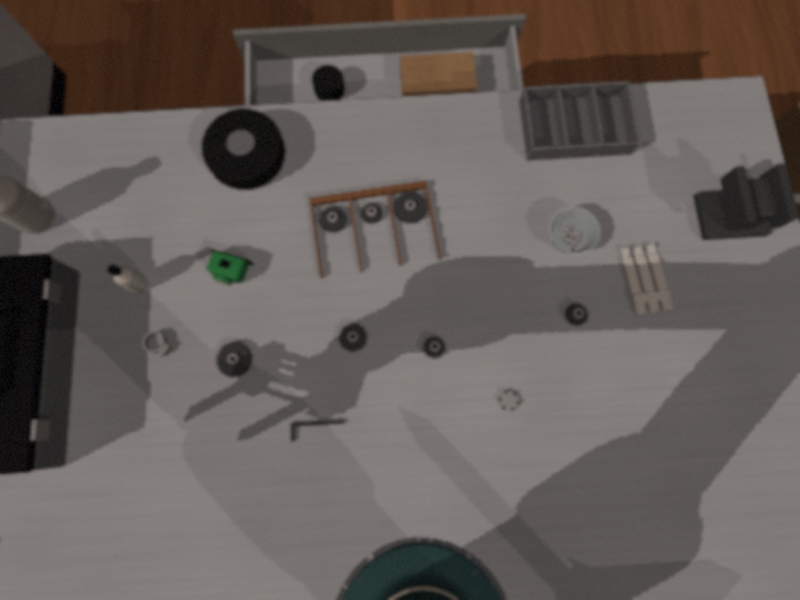

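The top view shows the rack, with mouth around (320–440, 240–275). In its rows, left to right, are a medium sprocket (333,218), a small one (371,212) and a large one (410,207). The loose sprockets look like large (235,359), medium (352,336), small (434,346) and small (577,314). I'll enlarge to confirm.

```bash
python3 - <<'E'
import cv2
im=cv2.imread('pics/top0_raw.png')[105:297,135:391]
im=cv2.convertScaleAbs(im,alpha=1.5,beta=15)
cv2.imwrite('pics/crop0.png',cv2.resize(im,(800,600),interpolation=cv2.INTER_CUBIC))
E
```

```text
(no output)
```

View pics/crop0.png

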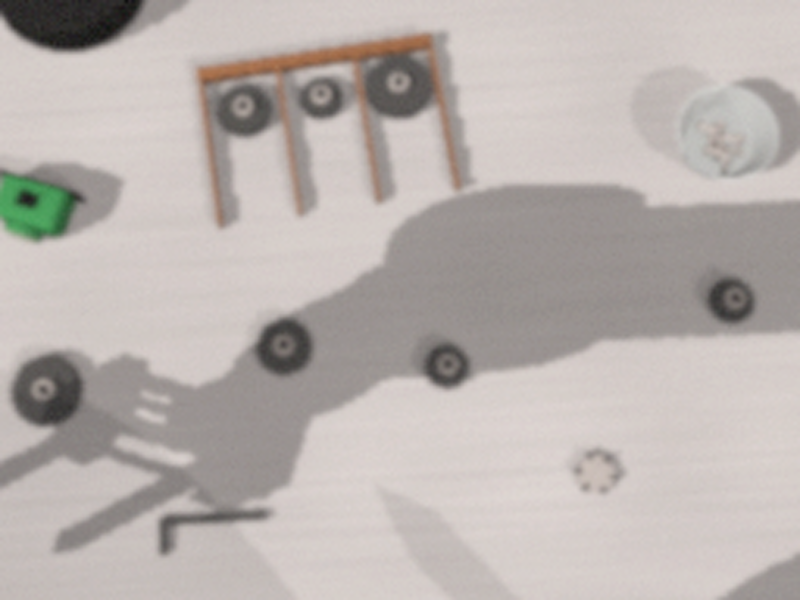

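The sizes are confirmed: left row medium, middle small, right large. Crop pixels: large (47,389), medium (285,346), smalls (447,365) and (731,299). The hubs are (43,388), (284,345), (447,364) and (735,297), and the wall front ends run from (221,224) to (459,187).

Plan: grip each hub with the fingertips above the disc's upper face and slide the sprocket flat along the table.

```bash
cat >> h.py <<'E'
def crop(uv): return (np.array(uv,float)+.5)/3.125+[135,105]-.5
ci=viewer.camera_info('top')
fr=p2w(ci,crop([(221,224),(301,212),(380,200),(459,187)]),.012)
bk=p2w(ci,crop([(204,82),(282,72),(360,61),(437,50)]),.012)
fl=fr[3]-fr[0]; yv=-fl/np.linalg.norm(fl); yv2=bk[0]-bk[3]; yv2/=np.linalg.norm(yv2)
d=(yv+yv2); d/=np.linalg.norm(d); XA=np.array([d[1],-d[0]]); YA=d; O=fr.mean(0)
def rk(p): q=np.asarray(p)-O; return np.c_[q@XA,q@YA]
def wd(x,y): return O+x*XA+y*YA
disc=dict(d=(47,389),c=(285,346),a=(447,365),b=(731,299)); hub=dict(d=(43,388),c=(284,345),a=(447,364),b=(735,297))
samp=[(241.5,104),(320,94),(399,81)]
P={k:(p2w(ci,crop([disc[k]]),.009)[0]+p2w(ci,crop([hub[k]]),.018)[0])/2 for k in disc}
Ro=np.array([[-YA[0],XA[0],0],[-YA[1],XA[1],0],[0,0,-1.]])
if np.linalg.det(Ro)<0: Ro[:,0]*=-1
E
python3 - <<'E'
from h import *
np.set_printoptions(precision=4,suppress=True)
print('front',fr,np.linalg.norm(np.diff(fr,axis=0),axis=1),'O',O,'XA',XA,'YA',YA,yv,yv2)
for k in P: print(k,P[k],p2w(ci,crop([disc[k]]),.009),p2w(ci,crop([hub[k]]),.018),rk([P[k]]))
print(rk(p2w(ci,crop(samp),.018)), rk(bk))
for S in (1,-1):
  R=Ro.copy();R[:,:2]*=S;print(S,np.linalg.det(R))
  for k in P:
    q=robot.ik([*P[k],.033],R);print(k,q)
  for t in [(.04,.072),(.04,-.072)]: print(robot.ik([*wd(*t),.033],R))
E
```

```text
front [[ 0.5902  0.1354]
 [ 0.5968  0.0635]
 [ 0.6034 -0.0078]
 [ 0.611  -0.0795]] [0.0721 0.0716 0.0722] O [0.6004 0.0279] XA [0.996  0.0893] YA [-0.0893  0.996 ] [-0.0963  0.9954] [-0.0822  0.9966]
d [0.4528 0.291 ] [[0.4529 0.2906]] [[0.4527 0.2915]] [[-0.1235  0.2752]]
c [0.4769 0.0838] [[0.4772 0.0837]] [[0.4766 0.0839]] [[-0.118   0.0667]]
a [ 0.4513 -0.0555] [[ 0.4515 -0.0558]] [[ 0.4511 -0.0551]] [[-0.1559 -0.0698]]
b [ 0.4937 -0.3102] [[ 0.4938 -0.3099]] [[ 0.4936 -0.3105]] [[-0.1364 -0.3272]]
[[ 0.1076  0.0751]
 [ 0.1063  0.003 ]
 [ 0.1078 -0.0704]] [[ 0.1368  0.1068]
 [ 0.1356  0.0344]
 [ 0.1354 -0.0385]
 [ 0.1353 -0.1108]]
1 0.9999999999999999
d [-0.8719  0.4845  0.302   1.9585 -0.2097  0.7284 -0.356 ]
c [-0.6239  0.4267  0.4621  2.0926 -0.2962  0.6842  0.1234]
a [-0.5489  0.4389  0.7194  2.1669 -0.4568  0.6877  0.5739]
b [-0.0777  0.68    0.7953  1.8575 -0.6257  0.8736  1.1167]
[-0.5969  0.6866  0.5473  1.6959 -0.4404  0.8846  0.2231]
[-0.3849  0.7017  0.5699  1.6806 -0.4619  0.8971  0.4608]
-1 0.9999999999999999
d [-0.4222  0.4808 -0.2545  1.943   0.1738  0.7386  2.453 ]
c [ 0.6219  0.6617 -1.0853  2.0542  0.7658  0.9013  2.3335]
a [-0.8064  0.6169  1.0842  2.1728 -0.7779  0.8164 -2.2697]
b [-0.2402  0.8437  1.0792  1.8619 -0.8881  1.0138 -1.8233]
[ 0.4971  0.921  -1.0893  1.6557  0.89    1.1388  2.3925]
[-0.6698  0.9408  1.0778  1.6898 -0.9222  1.1044 -2.3553]
```

```bash
cat >> h.py <<'E'
def log(s): st=get_state(); print(s,round(st['time'],2),np.round(st['ee_pos'],4),'F',np.round(st['force'],1),'op',round(st['opening'],4))
def slide(p,path,z=.033,v=.12):
    robot.move_ptp([*p,.10],Ro); log('above')
    robot.gripper_to(.044)
    if robot.move_linear([*p,z],.12,threshold=15): log('TOUCH'); return False
    robot.gripper_to(.0); log('grip')
    for q in path:
        if robot.move_linear([*wd(*q),z],v,threshold=25): log('BLOCKED'); return False
    log('at'); return True
def release(z=.10):
    robot.gripper_to(.036); log('open')
    p=get_state()['ee_pos']; robot.move_linear([p[0],p[1],z],.15)
E
python3 - <<'E'
from h import *
if slide(P['c'],[(-.05,.073),(.042,.073)]):
    release()
    if slide(P['a'],[(-.05,.012),(.067,.012)]): release()
snap('top','t1',1.5625); log('end')
E
```

```text
above 2.08 [0.477  0.0849 0.1001] F [-0.1  0.  -0. ] op 0.094
grip 4.48 [0.4769 0.0838 0.033 ] F [ 0.4 -0.5 -0.8] op 0.0006
at 6.12 [0.635  0.1043 0.0329] F [-0.9  0.5 -0.3] op 0.0002
open 6.84 [0.6356 0.1044 0.033 ] F [ 0.7  0.1 -0. ] op 0.0358
above 8.41 [ 0.4524 -0.0548  0.1   ] F [ 0.5  0.2 -0.9] op 0.0356
grip 10.28 [ 0.4513 -0.0555  0.033 ] F [-0.3  0.2  0.5] op 0.0003
at 12.68 [0.6655 0.0458 0.0329] F [-0.3  0.4 -0.3] op 0.0006
open 13.4 [0.666  0.0458 0.033 ] F [-0.5  0.1  0.4] op 0.036
end 14.05 [0.6654 0.046  0.0989] F [ 1.   0.1 -0. ] op 0.0359
```

View pics/t1.png

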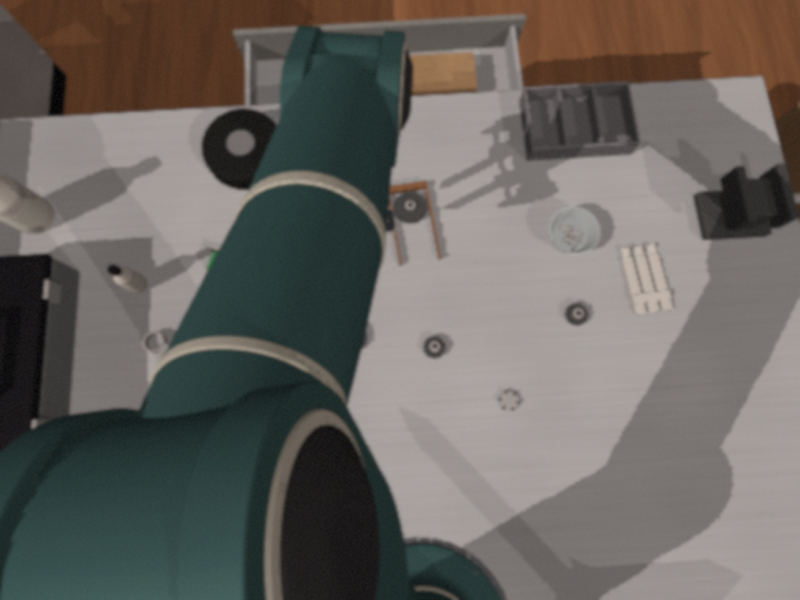

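The fingers closed fully without holding a hub: sprocket a is still at (434,346), and c at (352,336) is hidden behind the arm. I'll grip the disc itself fore and aft near table height instead.

```bash
cat >> h.py <<'E'
def drag(p,dia,path,z=.023,v=.12,extra=.028):
    p=np.asarray(p)
    robot.move_ptp([*p,.08],Ro); robot.gripper_to(min(.094,dia+extra)); log('above')
    if robot.move_linear([*p,z],.12,threshold=15): log('TOUCH'); return False
    robot.gripper_to(dia-.004); log('grip')
    if abs(get_state()['opening']-dia)>.003: return False
    for q in path:
        if robot.move_linear([*wd(*q),z],v,threshold=25): log('BLOCKED'); return False
    log('at'); return True
def rel(dia,z=.08):
    robot.gripper_to(dia+.008)
    p=get_state()['ee_pos']; robot.move_linear([p[0],p[1],z],.15)
def push(x0,x1,y,r,z=.023,v=.06):
    "closed fingers behind disc centred at rack x0,y; push centre to x1"
    robot.gripper_to(.002); g=r+.0145
    robot.move_linear([*wd(x0-g-.012,y),.08],.15); robot.move_linear([*wd(x0-g-.012,y),z],.12)
    if robot.move_linear([*wd(x1-g,y),z],v,threshold=25): log('PUSHBLOCK')
    log('pushed'); p=wd(x1-g-.012,y); robot.move_linear([*p,z],.12); robot.move_linear([*p,.08],.15)
E
python3 - <<'E'
from h import *
if drag(P['a'],.040,[(-.05,.012),(.042,.012)]):
    rel(.040); push(.042,.066,.012,.020)
    robot.move_ptp([*P['b'],.08],Ro)
snap('top','t2',1.5625); log('end')
E
```

```text
above 15.67 [ 0.4514 -0.0555  0.08  ] F [-0.5 -0.4  0.2] op 0.0679
grip 16.97 [ 0.4513 -0.0555  0.023 ] F [-0.6 -0.4 -1. ] op 0.0356
end 17.02 [ 0.4513 -0.0555  0.023 ] F [-0.2  1.  -0.4] op 0.0358
```

View pics/t2.png

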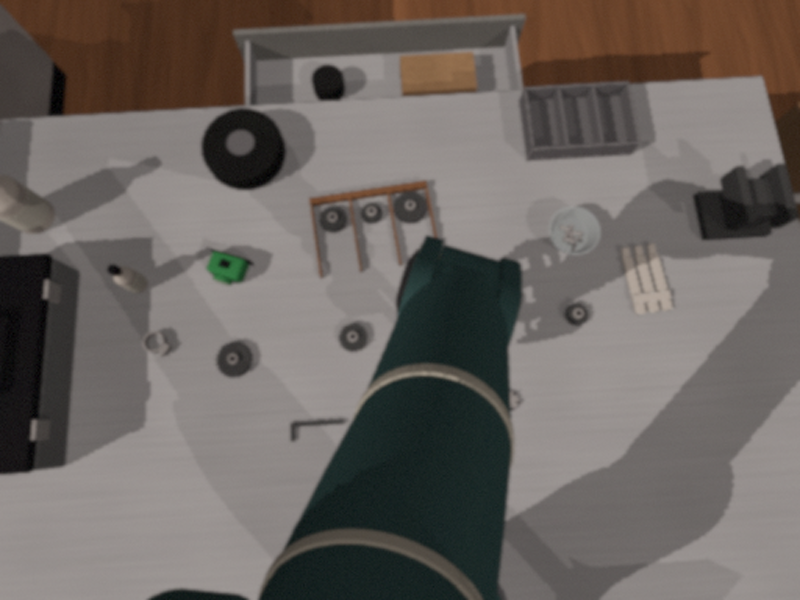

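c (352,336) has not moved, and the fingers went to 36 mm without meeting the 40 mm disc. I'll look from the wrist and side cameras.

```bash
python3 - <<'E'
from h import *
a=viewer.grab_frame('wrist');b=viewer.grab_frame('side')
ci2=viewer.camera_info('side');cw=viewer.camera_info('wrist')
for nm,c in(('w',cw),('s',ci2)):print(nm,w2p(c,[[*P['a'],0],[*P['a'],.018],[*get_state()['ee_pos'][:2],.004],[*wd(0,0),.012]]).round(0).tolist())
im=np.hstack([a,b])[:,:,::-1]; cv2.imwrite('pics/ws_raw.png',im)
im=cv2.convertScaleAbs(im,alpha=1.4,beta=10)
cv2.imwrite('pics/ws.png',cv2.resize(im,(800,300),interpolation=cv2.INTER_AREA))
print(get_state()['tool_rot'])
E
```

```text
w [[256.0, 208.0], [256.0, 215.0], [256.0, 209.0], [460.0, 126.0]]
s [[283.0, 193.0], [283.0, 189.0], [283.0, 192.0], [232.0, 185.0]]
[[-8.92245114e-02  9.96011539e-01 -3.79639409e-05]
 [ 9.96011539e-01  8.92245104e-02 -2.67246287e-05]
 [-2.32307246e-05 -4.01970151e-05 -9.99999999e-01]]
```

View pics/ws.png

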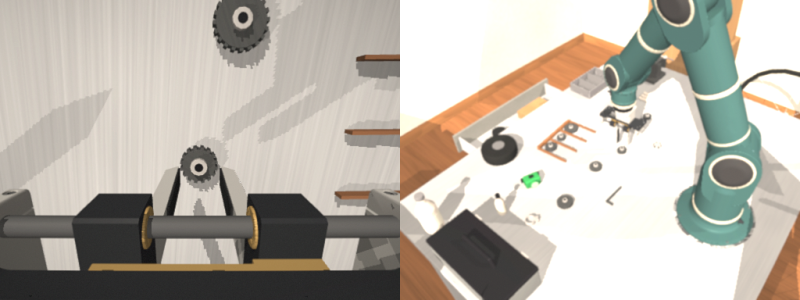

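In the wrist half (left) the fingertips sit beside and above sprocket a at (198,166). In the side half the disc is visible at (621,150), with the gripper seemingly above it. I'll enlarge both.

```bash
python3 - <<'E'
import cv2,numpy as np
im=cv2.imread('pics/ws_raw.png')
w=im[180:350,180:350]; s=im[110:230,512+225:512+345]
o=np.hstack([cv2.resize(w,(400,400),interpolation=cv2.INTER_CUBIC),cv2.resize(s,(400,400),interpolation=cv2.INTER_CUBIC)])
cv2.imwrite('pics/wsc.png',o)
E
```

```text
(no output)
```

View pics/wsc.png

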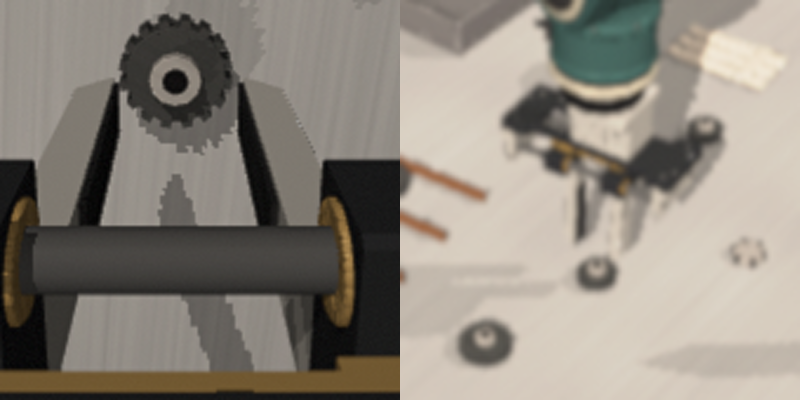

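The tips sit visibly above the disc: a 36 mm opening spans 53 px while the 40 mm disc spans 47 px. I'll compute where the tips really are.

```bash
python3 - <<'E'
from h import *
np.set_printoptions(precision=4,suppress=True)
c=viewer.camera_info('wrist');st=get_state();print(c['fx'],c['dist'])
R=cv2.Rodrigues(c['rvec'])[0];C=-R.T@c['tvec'];print('cam',C,'tcp',st['ee_pos'],st['tool_rot'].T@(C-st['ee_pos']) if hasattr(st['tool_rot'],'T') else '')
T=np.array(st['tool_rot'])
print('cam axes in tool',(T.T@R.T))
for z in (.004,.014,.024,.034,.044,.054):
    w=p2w(c,[(229,215),(282,215)],z); d=np.c_[w,[z,z]]-st['ee_pos']; print(z,np.linalg.norm(w[0]-w[1]),(T.T@d.T).T)
E
```

```text
266.6858521891243 [-0.0086  0.      0.      0.      0.    ]
cam [0.4445 0.0166 0.2215] tcp [ 0.4513 -0.0555  0.023 ] [ 0.0724 -0.0004 -0.1985]
cam axes in tool [[-0.0003 -0.9688 -0.2478]
 [ 1.      0.     -0.0013]
 [ 0.0013 -0.2478  0.9688]]
0.004 0.04569971053740464 [[-0.0051 -0.0235  0.019 ]
 [-0.0051  0.0222  0.019 ]]
0.014 0.04359864820945277 [[-0.0015 -0.0224  0.009 ]
 [-0.0015  0.0212  0.009 ]]
0.024 0.04149758588150096 [[ 0.0021 -0.0213 -0.001 ]
 [ 0.0021  0.0202 -0.001 ]]
0.034 0.0393965235535491 [[ 0.0056 -0.0203 -0.011 ]
 [ 0.0056  0.0191 -0.011 ]]
0.044 0.037295461225597286 [[ 0.0092 -0.0192 -0.021 ]
 [ 0.0092  0.0181 -0.021 ]]
0.054 0.03519439889764542 [[ 0.0127 -0.0182 -0.031 ]
 [ 0.0127  0.017  -0.031 ]]
```

The geometry puts the real fingertips about 40 mm above where the spec says, near z = 0.045. I'll measure this with a guarded touch on bare table.

```bash
python3 - <<'E'
from h import *
p=get_state()['ee_pos']; robot.move_linear([p[0],p[1],.06],.15)
q=np.array([.455,-.15])
robot.move_linear([*q,.04],.15); robot.gripper_to(.068)
t=robot.move_linear([*q,-.035],.025,threshold=5); print(t); log('touch')
robot.move_linear([*q,.03],.15); log('up')
E
```

```text
True
touch 21.04 [ 0.455  -0.15   -0.0179] F [-1.8  1.  11.9] op 0.068
up 21.52 [ 0.4551 -0.1497  0.0297] F [-0.3  0.  -0.7] op 0.0679
```

The table contact came at TCP z ≈ −0.0178, so the tips really stand about 18 mm behind the TCP. The earlier passes were above the discs. I'll correct the heights and continue.

```bash
sed -i 's/z=\.023/z=-.013/g; s/\.08\]/.02]/g; s/def rel(dia,z=.08)/def rel(dia,z=.02)/' h.py; grep -n "08" h.py; python3 - <<'E'
from h import *
if drag(P['a'],.040,[(-.05,.012),(.042,.012)]):
    rel(.040); push(.042,.066,.012,.020)
    if drag(P['c'],.051,[(-.05,.073),(.036,.073)]):
        rel(.051); log('c done')
        robot.move_linear([*P['b'],.06],.3)
snap('top','t3',1.5625); log('end')
E
```

```text
50:    robot.gripper_to(dia+.008)
above 22.2 [ 0.4513 -0.0565  0.0198] F [ 0.4 -0.9 -0.5] op 0.068
grip 23.2 [ 0.4515 -0.0554 -0.0128] F [-1.2  1.1  7.4] op 0.0387
at 25.38 [ 0.6414  0.0435 -0.0127] F [-0.1 -0.3  4.6] op 0.0389
pushed 28.62 [ 0.6312  0.0427 -0.0129] F [-0.3  0.2  2. ] op 0.002
above 31.12 [0.4769 0.0838 0.02  ] F [ 0.4  0.8 -0.3] op 0.0789
grip 32.12 [ 0.4771  0.0839 -0.0127] F [-2.3  0.1  7.4] op 0.0502
BLOCKED 32.33 [ 0.4784  0.0842 -0.0129] F [1.  1.4 8.2] op 0.0503
end 32.38 [ 0.4784  0.0842 -0.0129] F [1.3 0.1 6.7] op 0.0501
```

View pics/t3.png

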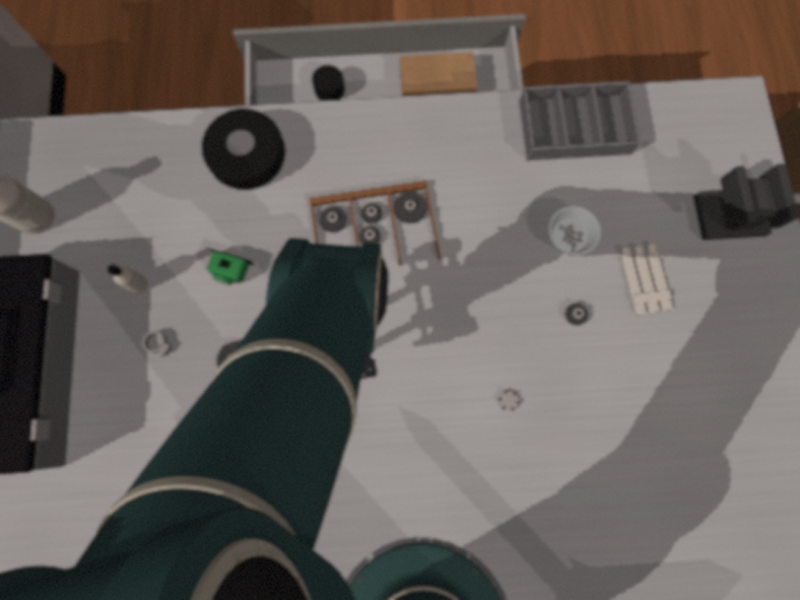

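a is in the middle row at (370,234), and c is still gripped; the stop was only the force threshold tripping at start. I'll continue with a higher threshold, then do b.

```bash
sed -i 's/v,threshold=25): log(.BLOCKED.)/v,threshold=60): log("BLOCKED")/; s/z=-\.013/z=-.012/g' h.py; python3 - <<'E'
from h import *
ok=True
for q in [(-.05,.073),(.036,.073)]:
    ok=ok and not robot.move_linear([*wd(*q),-.013],.12,threshold=60)
log('c')
if ok:
    rel(.051)
    if drag(P['b'],.040,[(-.05,-.014),(-.006,-.014)]):
        rel(.040); push(-.006,.028,-.014,.020)
        robot.move_ptp([.45,-.2,.06],Ro)
snap('top','t4',1.5625); log('end')
E
python3 - <<'E'
import cv2
im=cv2.imread('pics/t4_raw.png')[105:297,135:391]
im=cv2.convertScaleAbs(im,alpha=1.5,beta=15)
cv2.imwrite('pics/crop4.png',cv2.resize(im,(800,600),interpolation=cv2.INTER_CUBIC))
E
```

```text
c 33.96 [ 0.6293  0.1036 -0.0129] F [-0.6 -0.1  5.4] op 0.0496
above 36.69 [ 0.4938 -0.31    0.02  ] F [-0.8  0.3 -0.5] op 0.0679
grip 37.68 [ 0.4939 -0.3103 -0.0117] F [-0.1  1.3  5.2] op 0.0387
at 41.06 [ 0.5966  0.0145 -0.0117] F [4.2 1.9 3.5] op 0.039
pushed 44.46 [ 0.5958  0.0135 -0.0119] F [-3.5  1.1  6.5] op 0.002
end 46.12 [ 0.451  -0.1987  0.0596] F [ 0.4 -0.6 -0.5] op 0.0022
```

View pics/crop4.png

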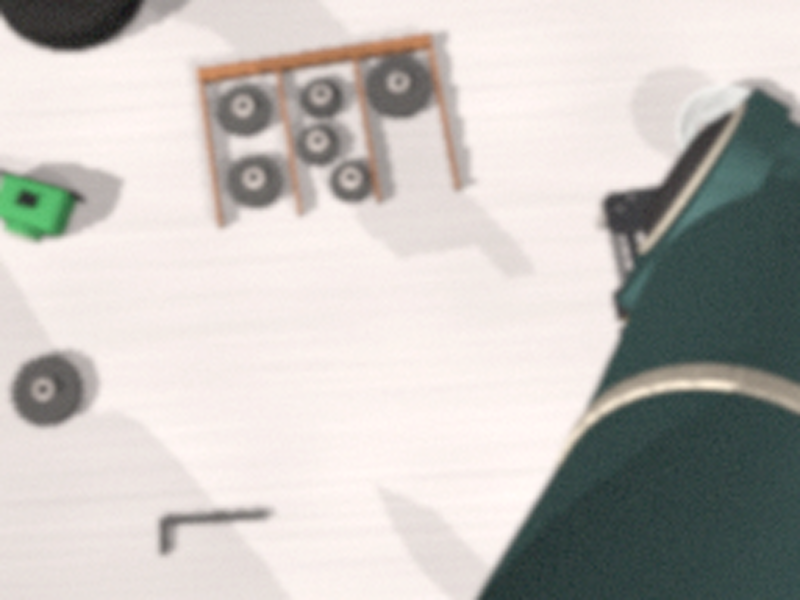

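c (253,179), a (317,143) and b (351,181) are all inside their rows, and only the large sprocket at (47,389) remains. Its row leaves just 3 mm either side, so I'll drag it to the mouth and push it in from behind, letting the walls guide it.

```bash
python3 - <<'E'
from h import *
print(rk(p2w(ci,crop([(253,179),(317,143),(351,181)]),.018)).round(4), rk([(fr[2]+fr[3])/2]),rk([(bk[2]+bk[3])/2]))
y=-.0722
if drag(P['d'],.062,[(-.06,y),(-.034,y)],v=.15):
    rel(.062); push(-.034,.040,y,.031,v=.07)
    robot.move_ptp([.40,-.15,.08],Ro)
snap('top','t5',1.5625); log('end')
im=cv2.imread('pics/t5_raw.png')[105:297,135:391]
im=cv2.convertScaleAbs(im,alpha=1.5,beta=15)
cv2.imwrite('pics/crop5.png',cv2.resize(im,(800,600),interpolation=cv2.INTER_CUBIC))
E
```

```text
[[ 0.0349  0.0739]
 [ 0.0598  0.0124]
 [ 0.0196 -0.0126]] [[ 0.00044052 -0.07187618]] [[ 0.1353496  -0.07461872]]
above 49.29 [0.4528 0.291  0.02  ] F [ 0.6 -0.5 -0.6] op 0.0901
grip 50.28 [ 0.4527  0.2912 -0.0117] F [-2.3 -1.4  6.2] op 0.0612
at 53.12 [ 0.574  -0.0477 -0.0117] F [4.6 1.4 4.4] op 0.0607
pushed 57.32 [ 0.6018 -0.0445 -0.0119] F [-4.5 -0.1  5.9] op 0.0022
end 58.88 [ 0.4013 -0.1496  0.0798] F [ 0.6 -0.2  0.7] op 0.0019
```

View pics/crop5.png

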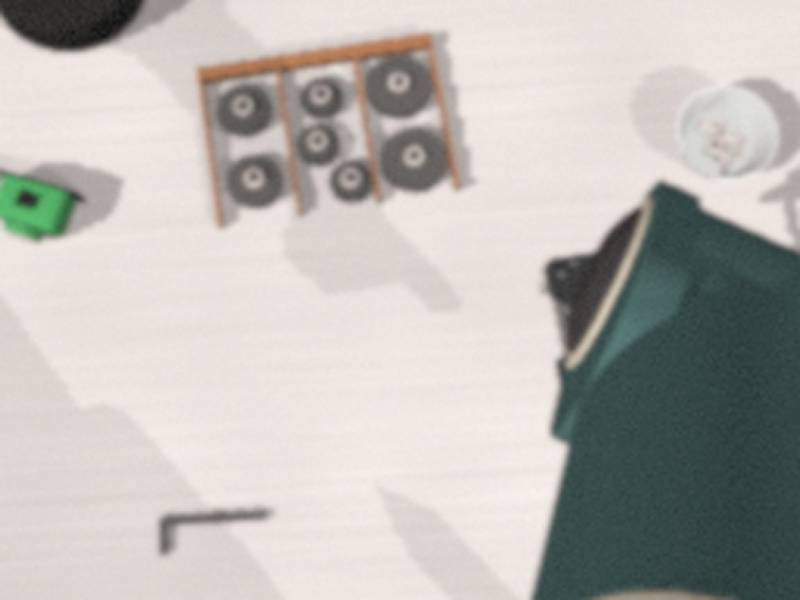

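d is in the right row, hub at (414,155). b's x ≈ 0.020 leaves too little margin over the 0.017 limit, so I'll push it about 7 mm deeper and hand in.

```bash
python3 - <<'E'
from h import *
push(.020,.034,-.0126,.020)
log('x'); snap('top','t6'); snap('wrist','t6w',1.5)
c=viewer.camera_info('wrist'); print(w2p(c,[[*wd(x,-.0126),.018] for x in(.0196,.0265)]).round(1)*1.5, w2p(c,[[*wd(0,y),.012] for y in(-.036,.036)]).round(1)*1.5)
E
```

```text
pushed 61.89 [ 0.601   0.0152 -0.0121] F [-0.2 -0.  -0.5] op 0.0021
x 62.51 [0.5898 0.0145 0.0207] F [ 0.1 -0.2  0.3] op 0.0018
[[445.2  324.75]
 [458.1  324.75]] [[406.8  360.6 ]
 [408.9  231.45]]
```

View pics/t6w.png

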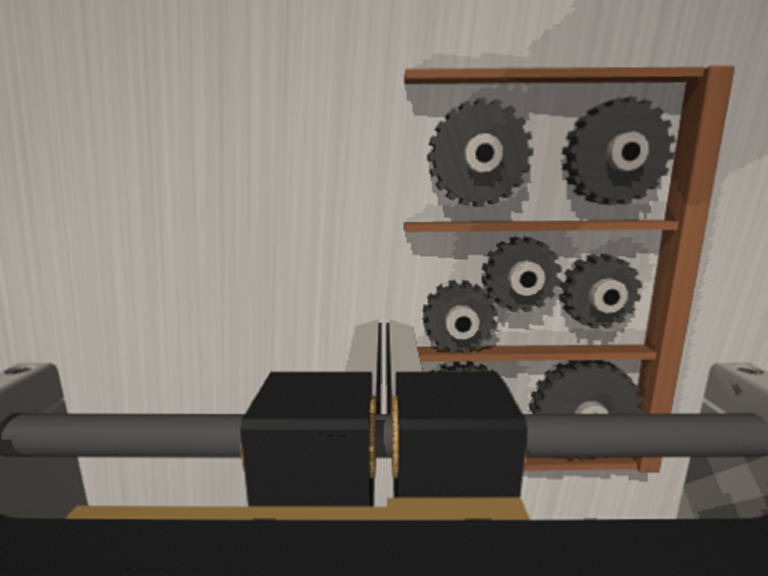

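The wrist view shows b's hub at (462,323), so x ≈ 0.028. All the sprockets lie flat and whole inside their rows, with the fingers clear. Handing in.

```bash
python3 -c "
from rig import robot, viewer, get_state
print(robot.sign_off(), get_state()['time'])"
```

```text
the job is handed in; nothing more can be done
the job is handed in; nothing more can be done
```

I slid all four loose sprockets flat into the rows matching their size and handed the job in after about 63 of the 72 s; the final pictures show every sprocket inside its row, but sign-off returned no pass or fail verdict.

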